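# Fill the press tube with weights up to its line

## Robot

A 6-joint arm with a two-finger parallel gripper is mounted at the origin on the work surface; the furniture and walls round the work are solid. World frame = base frame: x ahead of the robot, y to its left, z up, the work surface at z = 0. Lengths are in m, angles in rad, forces in N, time in s.
With the tool pointing down it reaches from about 0.375 to 0.9 m from the base axis. Payload 3.1 kg.
Tool frame: the origin (TCP) lies midway between the tips of the shut fingers; the grasp point (between the pads) lies 19 mm behind it; z points along the fingers, y is the line along which they close (so a half turn about z gives the same grasp; the last joint's range is limited). The gripper opens to 85 mm and grips with 20 to 120 N. Pads are 22 mm wide; open, the fingers measure 114 mm over their backs; the gripper's body (76 mm by 85 mm) begins 54 mm behind the grasp point. The pads swing forward as they close: fully open they stand 13 mm farther back than shut.
Start: joints at [1.042, 0.527, 1.433, -0, 1.181, -0.178], TCP at [0.214, 0.587, 0.231] pointing down, gripper open.
Joint ranges: [-3.08, 3.08], [-0.75, 2.2], [0.22, 2.44], [-1.43, 4.57], [0, 2.65], [-2.85, 2.85]. Speed limits (rad/s): [2.79, 2.79, 3.14, 3.14, 3.14, 3.14].

## Interface

Orientations are given as a unit quaternion [x, y, z, w].
In Python, from station import manip gives the robot as it stands.
- The arm moves only by the tool move_arm, never from a script. Its argument "increments" is a list that holds one entry, the list of rows, each a list of 5 numbers: the gripper's target within -1 to 1 (shut at 1, half-way at 0, fully open at -1), then the shift along the world's x, y, z in m, then the turn about the world's z in degrees. In form: [[[fingers, dx, dy, dz, twist], ...]]. A call has 1 to 8 rows; each row shifts and turns the commanded pose from where the row before left it; what a row does not reach is not made up. A row lasts 1/10 s, in which the tool goes at most 50 mm and 8.59 degrees, less where a joint would pass 70% of its speed; a pose out of reach is approached as far as the arm can. A call with a gripper value outside its range is refused whole. The fingers move at their own pace and stop on an object; "newtons" is the grip in N (left out, the last holds). Time passes only in rows, so rows that do not move let the fingers close. It gives the time, the measured TCP pose, the force, the opening and the grip force at its end, in the units of the state.
- manip.sense(): the state, without advancing time (a new reading comes with each control period).
- manip.snapshot(name): name is "scene" or "top" or "wrist"; returns a dict with "img" (420x560x3 uint8, red, green, blue), "fx", "fy", "cx", "cy" (pixels), "world_to_cam" (4x4, takes a point from world to camera coordinates); the wrist camera has in their place "tool_from_camera" (4x4, takes a point from camera to tool coordinates, whose origin is the TCP and whose axes are the flange's). Camera axes: x right, y down, z forward; pixel columns grow to the right and rows downward; lengths in m; the calibration is good to about 2 mm. A picture is of the moment at which its call begins: read the wrist's pose just before it. There is no depth.
- manip.sign_off(): hands the job in; it is judged then, once.
Trained networks look in the newest picture that a camera, given by its name, has taken for a name from the list of things; names that differ only in an ending like _2 or _b are one class to them, and where a whole thing is asked for, a point or a joint stands for the part that bears it (a point fixed in the world has none). Each returns a list of dicts, best first, with "confidence" (0 to 1); they miss things now and then, are a little off and sometimes report something else, mostly with a low value. They report only what shows in the picture. A call takes as long as a camera call.
- manip.spot_in(label, camera): "xyz" ([x, y, z] in m, in world coordinates, good to about 4 mm: the middle of the surface that is visible of it).
- manip.mark_of(label, camera): "xyz" ([x, y, z] in m, in world coordinates, good to about 4 mm: a listed point, or the origin of a listed thing).
The state is a dict: "t": time; "q": joint angles; "qd": joint speeds; "tau": joint torques, N m; "tcp_pos": TCP position; "tool_rot": TCP orientation; "force": force on the tool from outside, world axes, zero at the start; "ft_torque": the same for the moment, N m; "finger_gap": opening from 0.0 (shut) to 1.0 (fully open); "gripper_force": force on a finger pad.
Only numpy, scipy, OpenCV 4.12 (cv2) and the standard library are available. Lean on these libraries where they do the work, as an engineer would, in place of code of your own. Each camera call takes 0.05 s, during which the arm holds its last target. There are 200 camera calls.

## Task

On the packing table stands the pickle press's weight tube, a short white tube with two open slots and a black line round its walls. Stack the two steel weight discs that together bring the top of the stack level with the black line, lying flat one on the other inside the tube, in either order. Leave the third disc out of the tube and leave it, the marker pen and the salt jar where they are.

Things in the scene. Friction and masses are not known exactly. Their poses are not given: they have to be found in the camera images.
- tube_floor (a point): Centre of the inner floor of the white weight tube, 10 mm above the table (top of its fixed round grey base plate, 112 mm across); z up. Two curved walls, inside diameter 70 mm, 4 mm thick, rise 68 mm above the floor. Between them, on the +y and -y sides of this frame, are open slots 40 mm wide from floor to rim: jaws closing along this y axis can lower a disc to the floor.
- tube_mark (a point): Point on the tube's axis at the height of the black line round its walls, 56 mm above the inner floor and 12 mm below the rim; z up, axes as the tube's floor frame.
- thin_disc_center (a point): Centre (half-way up) of the thin plain steel disc, 50 mm across and 20 mm thick, 0.10 to 0.20 kg. Lies flat, z up.
- middle_disc_center (a point): Centre (half-way up) of the middle plain steel disc, 50 mm across and 36 mm thick, 0.17 to 0.35 kg. Lies flat, z up.
- tall_disc_center (a point): Centre (half-way up) of the tallest plain steel disc, 50 mm across and 50 mm thick, 0.35 kg. Lies flat, z up.
- pen_center (a point): Centre of a black and white marker pen lying flat, 130 mm long along its y axis, 17 mm wide, 20 mm high; a bystander.
- salt_center (a point): Centre (half-way up) of a standing jar with a red lid, 45 mm across and 106 mm high; a bystander.

How it is judged:
At the end, for the whole second after the job is handed in: Thin and middle disc lie one on the other in the tube, either order: centres within 18 mm of its axis and 6 mm of their height in a stack of these two, tilt under 10 degrees, at rest, so the top is level with the line. The tallest disc is outside, the bystanders undisturbed (((horizontal distance between each of thin_disc_center, middle_disc_center and tube_floor below 0.018 m and z of thin_disc_center in the frame of tube_floor between 0.004 and 0.016 m and angle between each of thin_disc_center, middle_disc_center's own z axis and vertical below 0.17 rad and z of middle_disc_center in the frame of tube_floor between 0.032 and 0.044 m) or (horizontal distance between each of middle_disc_center, thin_disc_center and tube_floor below 0.018 m and z of middle_disc_center in the frame of tube_floor between 0.012 and 0.024 m and angle between each of middle_disc_center, thin_disc_center's own z axis and vertical below 0.17 rad and z of thin_disc_center in the frame of tube_floor between 0.04 and 0.052 m)) and linear speed of each of thin_disc, middle_disc below 0.02 m/s and horizontal distance between tall_disc_center and tube_floor above 0.06 m); the robot touches nothing.
It fails at once if the tallest disc is moved by more than 30 mm (distance of tall_disc_center from where it was at the start of the episode above 0.03 m).
It fails at once if the marker pen is moved by more than 30 mm (distance of pen_center from where it was at the start of the episode above 0.03 m).
It fails at once if the salt jar is moved by more than 30 mm (distance of salt_center from where it was at the start of the episode above 0.03 m).
It also fails if it takes over 61 s, if anything falls off the work surface, if the arm or the gripper's body presses on something with over 40 N, if the wrist force passes 120 N, or if a joint passes its speed limit or range.

## Working session

There is one attempt and no reset: what is moved stays moved. The work goes in short steps, Python scripts to look and compute and a tool call to move; the robot and the scene stay as the last step left them, time stands still between calls to the robot, and variables do not carry over. Pictures are saved under pics/ and viewed, at most 10 in all, crops included, and the job is handed in when it is done.

Besides the shell and the picture viewer there is one more tool, called after ">>>" by a JSON object that holds its "api" and its "payload", one argument or row to a line. move_arm: Moves the arm, as the interface text tells. Its arguments: {"type":"object","properties":{"increments":{"type":"array","items":{"type":"array","items":{"type":"array","items":{"type":"number"}}}},"newtons":{"type":"number"}},"required":["increments"]}

```bash
mkdir -p pics; python3 - <<'E'
from station import manip
import cv2,numpy as np
s=manip.sense();print(s['t'],s['tcp_pos'],s['tool_rot'],s['finger_gap'])
for c in("top","scene"):
    p=manip.snapshot(c);cv2.imwrite(f"pics/{c}0.png",p["img"][:,:,::-1])
    print(c,p["fx"],p["cx"],p["cy"],np.round(p["world_to_cam"],3).tolist())
    for n in["tube_floor","tube_mark","thin_disc_center","middle_disc_center","tall_disc_center","pen_center","salt_center"]:
        print(n,[(np.round(d["xyz"],3).tolist(),round(d["confidence"],2)) for d in manip.mark_of(n,c)[:3]])
E
```

```text
0.0 [0.21378517 0.58652028 0.23033599] [ 1.74019243e-01  9.84741639e-01 -1.03062322e-03 -3.81045349e-04] 0.9997112742856298
top 474.2614529726865 282.35515294359703 206.28329304074646 [[-0.001, -1.0, 0.028, 0.004], [-0.987, -0.003, -0.163, 0.547], [0.163, -0.027, -0.986, 1.068], [0.0, 0.0, 0.0, 1.0]]
tube_floor [([0.532, 0.202, 0.011], 0.66)]
tube_mark [([0.532, 0.202, 0.067], 0.74)]
thin_disc_center [([0.4, 0.221, 0.018], 0.73)]
middle_disc_center [([0.4, 0.223, 0.019], 0.6)]
tall_disc_center [([0.449, 0.303, 0.026], 0.56)]
pen_center [([0.587, -0.287, 0.054], 0.75), ([0.622, -0.16, 0.01], 0.7)]
salt_center [([0.589, -0.288, 0.056], 0.63)]
scene 387.66925171323777 280.5243168007085 206.94366379606905 [[0.645, -0.764, -0.002, -0.336], [-0.592, -0.499, -0.633, 0.356], [0.482, 0.409, -0.774, 0.629], [0.0, 0.0, 0.0, 1.0]]
tube_floor [([0.535, 0.2, 0.011], 0.94)]
tube_mark [([0.535, 0.201, 0.068], 0.64)]
thin_disc_center []
middle_disc_center [([0.397, 0.224, 0.016], 0.71)]
tall_disc_center [([0.444, 0.303, 0.023], 0.84)]
pen_center [([0.625, -0.162, 0.006], 0.53), ([0.59, -0.292, 0.053], 0.47)]
salt_center [([0.589, -0.288, 0.053], 0.81)]
```

View pics/top0.png

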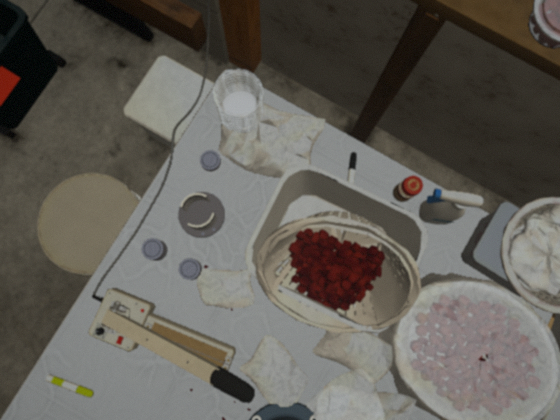

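View pics/scene0.png

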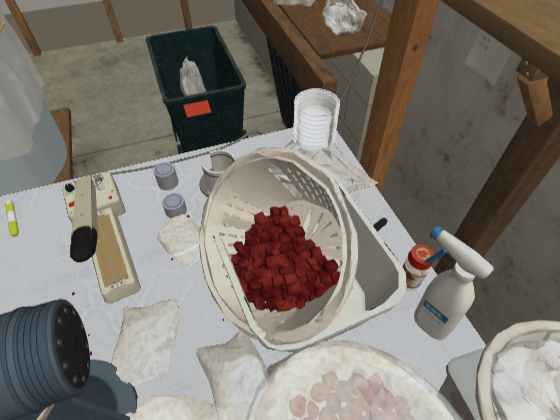

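The top view shows the tube at (201,214) and discs at (210,160), (153,250) and (190,268). The salt jar is at (410,187) and the pen at (352,167). In the scene view one disc is hidden behind the colander, so I'll zoom in.

```bash
python3 - <<'E'
import cv2,numpy as np
a=cv2.imread("pics/top0.png")[135:290,125:285];b=cv2.imread("pics/scene0.png")[140:225,140:250]
A=cv2.resize(a,(480,465),interpolation=cv2.INTER_CUBIC);B=cv2.resize(b,(310,240),interpolation=cv2.INTER_CUBIC)
o=np.zeros((465,790,3),np.uint8);o[:,:480]=A;o[:240,480:]=B;cv2.imwrite("pics/z.png",o)
E
```

```text
(no output)
```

View pics/z.png

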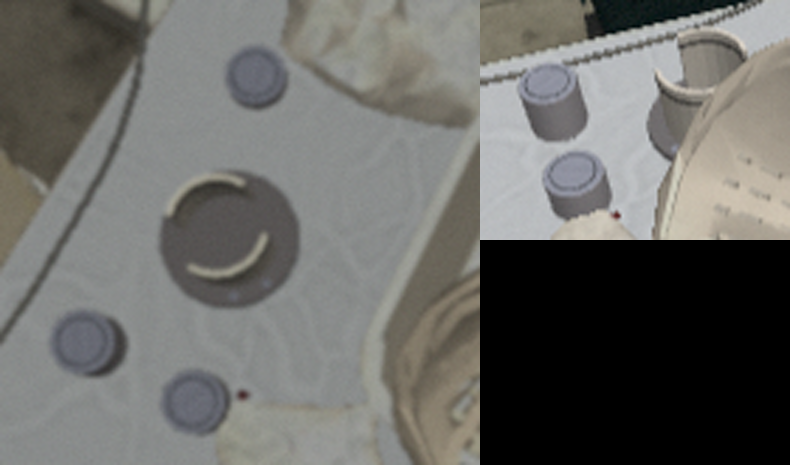

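```bash
cat > h.py <<'E'
import numpy as np
def back(p,uv,z):
    W=p["world_to_cam"];R=W[:3,:3];c=-R.T@W[:3,3]
    uv=np.atleast_2d(uv).astype(float)
    d=np.c_[(uv[:,0]-p["cx"])/p["fx"],(uv[:,1]-p["cy"])/p["fy"],np.ones(len(uv))]@R
    return c+d*((z-c[2])/d[:,2])[:,None]
E
python3 - <<'E'
from station import manip
from h import back
import cv2,numpy as np
p=manip.snapshot("top");im=p["img"].astype(int)
for n,uv in dict(thin=(210.3,160),middle=(189.7,268),tall=(153,248.7)).items():
    hsv=im[:,:,2]-im[:,:,0]
    u,v=map(int,uv);m=np.zeros(im.shape[:2],bool);m[v-14:v+15,u-14:u+15]=True
    m&=hsv>18
    k,l,st,ce=cv2.connectedComponentsWithStats(m.astype(np.uint8))
    i=1+np.argmax(st[1:,4]);print(n,st[i],ce[i],[np.round(back(p,ce[i],z)[0],4).tolist() for z in(.02,.036,.05)])
    ys,xs=np.where(l==i)
    for z in(.02,.036,.05):
        P=back(p,np.c_[xs,ys],z)[:,:2];h=cv2.minAreaRect((P*1000).astype(np.float32));A=len(xs)*(((1.068-z)/474)**2);print("   diam by area",z,2*np.sqrt(A/np.pi),h[1])
m=np.zeros(im.shape[:2],bool);m[188:234,176:218]=True
m&=(im.sum(2)>450);ys,xs=np.where(m)
P=back(p,np.c_[xs,ys],.078)[:,:2]
from scipy.optimize import least_squares
f=least_squares(lambda q:np.hypot(*(P-q).T)-.037,P.mean(0),loss="soft_l1",f_scale=.002).x
d=P-f;a=np.arctan2(d[:,1],d[:,0]);k=abs(np.hypot(*d.T)-.037)<.005
print(len(P),k.sum(),f,np.degrees(np.angle(np.exp(2j*a[k]).mean())/2))
print(np.histogram(np.degrees(a[k]),36,(-180,180))[0])
# grey base
E
```

```text
Traceback (most recent call last):
ValueError: attempt to get argmax of an empty sequence
```

```bash
python3 - <<'E'
from station import manip
from h import back
import cv2,numpy as np
p=manip.snapshot("top");im=p["img"].astype(int)
print(im[160,196:226].tolist());print(im[188:240:2,201].sum(1).tolist())
for n,uv in dict(thin=(210.3,160),middle=(189.7,268),tall=(153,248.7)).items():
    hsv=im[:,:,2]-im[:,:,0]
    u,v=map(int,uv);m=np.zeros(im.shape[:2],bool);m[v-14:v+15,u-14:u+15]=True
    c=hsv[v-5:v+5,u-5:u+5].mean();b=hsv[v-14:v+15,u-14:u+15].min();print(c,b)
    m&=hsv>c-8
    k,l,st,ce=cv2.connectedComponentsWithStats(m.astype(np.uint8))
    i=1+np.argmax(st[1:,4]);print(n,st[i],ce[i],[np.round(back(p,ce[i],z)[0],4).tolist() for z in(.02,.036,.05)])
m=np.zeros(im.shape[:2],bool);m[188:234,176:218]=True
m&=(im.sum(2)>400);ys,xs=np.where(m)
P=back(p,np.c_[xs,ys],.078)[:,:2]
from scipy.optimize import least_squares
f=least_squares(lambda q:np.hypot(*(P-q).T)-.037,[.53,.2],loss="soft_l1",f_scale=.002).x
d=P-f;a=np.arctan2(d[:,1],d[:,0]);k=abs(np.hypot(*d.T)-.037)<.005
print(len(P),k.sum(),f,np.degrees(np.angle(np.exp(2j*a[k]).mean())/2))
print(np.histogram(np.degrees(a[k]),36,(-180,180))[0])
E
```

```text
[[139, 144, 143], [139, 141, 141], [136, 138, 139], [130, 132, 133], [106, 109, 115], [95, 97, 105], [88, 92, 99], [96, 100, 108], [101, 107, 114], [108, 109, 118], [101, 102, 113], [106, 110, 120], [103, 105, 115], [105, 108, 118], [104, 106, 115], [103, 104, 114], [103, 105, 114], [104, 108, 117], [109, 110, 119], [104, 107, 117], [94, 95, 105], [92, 92, 100], [96, 98, 107], [99, 100, 108], [102, 106, 107], [125, 127, 126], [139, 142, 140], [138, 139, 138], [137, 139, 139], [141, 144, 142]]
[419, 415, 321, 417, 201, 182, 234, 258, 257, 247, 252, 249, 254, 252, 251, 252, 248, 248, 379, 396, 167, 213, 272, 283, 242, 377]
11.75 -18
thin [199 149  22  21 351] [209.37037037 159.23646724] [[0.6662, 0.1814, 0.02], [0.6619, 0.1793, 0.036], [0.6581, 0.1775, 0.05]]
11.86 -15
middle [177 257  23  25 395] [188.45822785 268.51898734] [[0.4028, 0.2237, 0.02], [0.4023, 0.2211, 0.036], [0.4018, 0.2187, 0.05]]
11.59 -5
tall [141 237  22  24 403] [151.52109181 248.37468983] [[0.4497, 0.3115, 0.02], [0.4485, 0.3075, 0.036], [0.4475, 0.3041, 0.05]]
489 160 [0.53929991 0.2075738 ] 31.9630447462021
[ 3  0  0  0  0  0  0  0  0  0  0  0  0  2  3  6  6 14 14 11 13 13 12 13
 12 13  8  6  4  2  0  0  0  0  1  4]
```

>>> {"api": "move_arm", "payload": {
  "increments": [
    [[-1, 0.02, -0.024, 0.004, -4], [-1, 0.02, -0.024, 0.004, -4], [-1, 0.02, -0.024, 0.004, -4], [-1, 0.02, -0.024, 0.004, -4], [-1, 0.02, -0.024, 0.004, -4], [-1, 0.02, -0.024, 0.004, -4], [-1, 0.02, -0.024, 0.004, -4], [-1, 0.02, -0.024, 0.004, -4]]
  ]
}}

```text
t: 1.7
tcp_pos: [0.3749, 0.3941, 0.2636]
tool_rot: [0.44, 0.898, 0.0, 0.0]
force: [0.9, 0.5, 0.3]
finger_gap: 1.0
gripper_force: 0.0
```

>>> {"api": "move_arm", "payload": {
  "increments": [
    [[-1, 0.02, -0.024, 0.004, -4], [-1, 0.02, -0.024, 0.004, -4], [-1, 0.02, -0.024, 0.004, -4], [-1, 0.02, -0.024, 0.004, -4], [-1, 0.02, -0.024, 0.004, -4], [-1, 0.02, -0.024, 0.004, -4], [-1, 0.02, -0.024, 0.004, -4], [-1, 0, 0, 0, 0]]
  ]
}}

```text
t: 2.5
tcp_pos: [0.5173, 0.2245, 0.292]
tool_rot: [0.645, 0.764, 0.001, 0.002]
force: [0.2, 0.5, -0.3]
finger_gap: 0.996
gripper_force: 0.0
```

```bash
cat >> h.py <<'E'
from scipy.spatial.transform import Rotation as Ro
def wrist(manip):
    s=manip.sense();p=manip.snapshot("wrist")
    T=np.eye(4);T[:3,:3]=Ro.from_quat(s["tool_rot"]).as_matrix();T[:3,3]=s["tcp_pos"]
    p["world_to_cam"]=np.linalg.inv(T@p["tool_from_camera"]);return s,p
def yang(s): y=Ro.from_quat(s["tool_rot"]).as_matrix()[:,1];return np.degrees(np.arctan2(y[1],y[0]))
E
python3 - <<'E'
from station import manip
from h import *
import cv2
s,p=wrist(manip);cv2.imwrite("pics/w1.png",p["img"][:,:,::-1])
print(s["t"],s["tcp_pos"],yang(s),p["tool_from_camera"].round(3).tolist(),p["fx"])
for n in["tube_floor","tube_mark","thin_disc_center","middle_disc_center","tall_disc_center"]:
        print(n,[(np.round(d["xyz"],3).tolist(),round(d["confidence"],2)) for d in manip.mark_of(n,"wrist")[:3]])
E
```

```text
2.5 [0.51734352 0.22451205 0.29202508] 9.678603183415257 [[0.0, -0.948, -0.319, 0.082], [1.0, 0.0, -0.0, 0.001], [0.001, -0.319, 0.948, -0.142], [0.0, 0.0, 0.0, 1.0]] 358.3413330955323
tube_floor [([0.535, 0.199, 0.011], 0.87), ([0.4, 0.225, 0.015], 0.46)]
tube_mark [([0.541, 0.197, 0.066], 0.61), ([0.664, 0.177, 0.011], 0.19)]
thin_disc_center [([0.666, 0.178, 0.013], 0.96)]
middle_disc_center [([0.404, 0.226, 0.016], 0.72)]
tall_disc_center [([0.445, 0.3, 0.019], 0.72)]
```

View pics/w1.png

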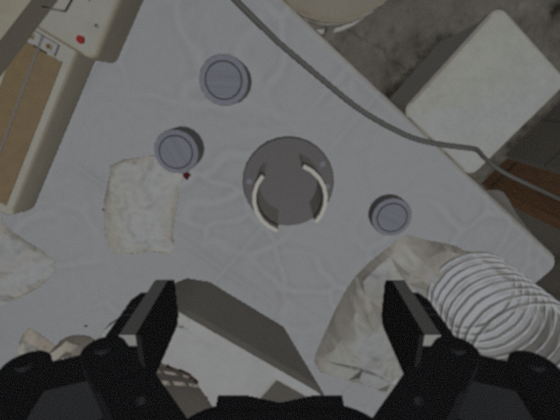

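The wrist view shows the tube at (289,190), thin disc at (391,216), middle disc at (178,151) and tall disc at (224,79). The cloth comes close to the thin disc on its lower right. Next I fit circles.

```bash
python3 - <<'E'
from station import manip
from h import *
import cv2
from scipy.optimize import least_squares
im0=cv2.imread("pics/w1.png");im=im0[:,:,::-1].astype(int)
s,p=wrist(manip)
for n,(u,v),h in(("thin",(391,216),.02),("middle",(178,150),.036),("tall",(224,79),.05)):
    r=34;g=cv2.GaussianBlur(im0[v-r:v+r,u-r:u+r],(0,0),1)
    c=cv2.HoughCircles(cv2.cvtColor(g,7),cv2.HOUGH_GRADIENT,1,50,param1=60,param2=10,minRadius=14,maxRadius=30)
    c=c[0,0];uv=c[:2]+[u-r,v-r]
    print(n,uv,c[2],back(p,uv,h)[0].round(4),"diam",np.linalg.norm(back(p,uv+[c[2],0],h)-back(p,uv-[c[2],0],h)).round(4))
yy,xx=np.mgrid[:420,:560];m=(im.sum(2)>360)&(np.hypot(xx-289,yy-181)<46)
k,l,st,ce=cv2.connectedComponentsWithStats(m.astype(np.uint8))
# keep blobs wholly inside the plate
ok=[i for i in range(1,k) if st[i,4]>40 and np.hypot(ce[i,0]-289,ce[i,1]-195)<38];print(st[ok],ce[ok])
m=np.isin(l,ok);ys,xs=np.where(m)
P=back(p,np.c_[xs,ys],.078)[:,:2]
f=least_squares(lambda q:np.hypot(*(P-q).T)-.037,[.535,.2],loss="soft_l1",f_scale=.002).x
d=P-f;a=np.arctan2(d[:,1],d[:,0]);kk=abs(np.hypot(*d.T)-.037)<.004
print(len(P),kk.sum(),f,np.degrees(np.angle(np.exp(2j*a[kk]).mean())/2))
print(np.histogram(np.degrees(a[kk]),36,(-180,180))[0])
o=im0.copy();o[m]=(0,0,255);cv2.imwrite("pics/seg.png",cv2.resize(o[120:250,220:360],None,fx=4,fy=4))
# base plate, dark grey
m=(im.sum(2)<270)&(np.hypot(xx-289,yy-181)<60);ys,xs=np.where(m);P=back(p,np.c_[xs,ys],.01)[:,:2]
print("plate",cv2.minEnclosingCircle((P*1000).astype(np.float32)))
E
```

```text
thin [389.5 211.5] 18.0 [0.6554 0.1945 0.02  ] diam 0.0438
middle [181.5 147.5] 21.2 [0.4031 0.2308 0.036 ] diam 0.0468
tall [222.5  78.5] 19.4 [0.4409 0.3098 0.05  ] diam 0.039
[[303 165  30  53 224]
 [252 176  12  43 143]] [[320.08035714 188.70982143]
 [256.18881119 195.39160839]]
367 360 [0.52821859 0.20550309] 18.042972881490684
[20 19 22 14  3  0  0  0  0  0  0  0  0  0  0  2 11 24 27 22 23 23 21 22
 22 20  0  0  0  0  0  0  2 22 21 20]
plate ((526.9012451171875, 204.05606079101562), 57.66878128051758)
```

View pics/seg.png

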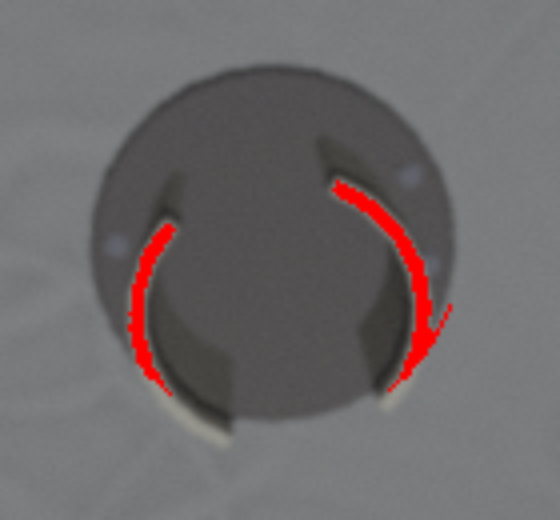

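```bash
cat > m.py <<'E'
from station import manip
from h import *
import cv2,sys
from scipy.optimize import least_squares
def disc(p,xy,h,name):
    im=p["img"];W=p["world_to_cam"]
    def proj(P): q=P@W[:3,:3].T+W[:3,3];return np.c_[q[:,0]/q[:,2]*p["fx"]+p["cx"],q[:,1]/q[:,2]*p["fy"]+p["cy"]]
    g=cv2.GaussianBlur(cv2.cvtColor(im,cv2.COLOR_RGB2LAB),(0,0),.8).astype(np.float32)[:,:,2]
    t=np.linspace(0,2*np.pi,90,endpoint=False);best=[]
    c=np.c_[np.cos(t),np.sin(t)]
    def val(x,y,r):
        uv=proj(np.c_[c*r+[x,y],np.full(90,h)]).astype(np.float32)
        return cv2.remap(g,uv[:,0].copy(),uv[:,1].copy(),1).mean()
    for dx in np.arange(-.016,.0161,.001):
        for dy in np.arange(-.016,.0161,.001):
            x,y=xy[0]+dx,xy[1]+dy
            best.append((val(x,y,.0285)-.5*val(x,y,.022)-.5*val(x,y,.0175),x,y))
    best.sort(reverse=True);print(name,np.round(best[0],4),np.mean(best[:8],0).round(4))
def tube(p,z=.078):
    im=p["img"].astype(int);W=p["world_to_cam"]
    yy,xx=np.mgrid[:420,:560];P=back(p,np.c_[xx.ravel(),yy.ravel()],z)[:,:2]
    s=im.sum(2).ravel();n=np.hypot(*(P-[.533,.2]).T)<.07
    th=np.median(s[n&(s>330)])+45;k=n&(s>th);P=P[k]
    f=least_squares(lambda q:np.hypot(*(P-q).T)-.037,[.533,.2],loss="cauchy",f_scale=.002).x
    d=P-f;a=np.arctan2(d[:,1],d[:,0]);kk=abs(np.hypot(*d.T)-.037)<.004
    print("tube",len(P),kk.sum(),th,f.round(4),"x axis",np.degrees(np.angle(np.exp(2j*a[kk]).mean())/2).round(1))
    print(np.histogram(np.degrees(a[kk]),36,(-180,180))[0])
E
python3 - <<'E'
from m import *
s,p=wrist(manip);s,p=wrist(manip)
print(s["t"],s["tcp_pos"],yang(s),abs(s["qd"]).max())
disc(p,(.665,.18),.02,"thin");disc(p,(.402,.223),.036,"middle");disc(p,(.446,.303),.05,"tall");tube(p)
p=manip.snapshot("top");disc(p,(.665,.18),.02,"thin");disc(p,(.402,.223),.036,"middle");tube(p)
E
```

```text
2.9 [0.51337215 0.22797221 0.29124114] 10.057382556488145 0.004282405788145391
thin [3.2641 0.666  0.183 ] [3.1873 0.6659 0.1829]
middle [3.9089 0.402  0.222 ] [3.8344 0.4019 0.2221]
tall [3.2231 0.448  0.305 ] [3.1857 0.4474 0.3052]
tube 289 289 416.0 [0.5331 0.2011] x axis 25.0
[12 14 12 14 15 14 15 11  0  0  0  0  0  0  2 14 15 15 13  9 12 12 14 13
 14 12  0  0  0  0  0  0  1 13 12 11]
thin [4.6628 0.666  0.181 ] [4.6124 0.6661 0.1801]
middle [5.3417 0.402  0.219 ] [5.2475 0.4019 0.2191]
tube 13 13 510.0 [0.5347 0.2005] x axis 45.4
[0 0 0 0 0 0 0 0 0 0 0 0 0 0 0 0 0 0 0 1 3 1 3 0 4 1 0 0 0 0 0 0 0 0 0 0]
```

>>> {"api": "move_arm", "payload": {
  "increments": [
    [[-1, 0.038, -0.0115, 0, 0], [-1, 0.038, -0.0115, 0, 0], [-1, 0.038, -0.0115, 0, 0], [-1, 0.0385, -0.0115, 0, 0], [-1, 0, 0, -0.04, 0], [-1, 0, 0, -0.04, 0], [-1, 0, 0, -0.04, 0], [-1, 0, 0, -0.04, 0]]
  ],
  "newtons": 40
}}

```text
t: 3.8
tcp_pos: [0.6666, 0.1814, 0.1298]
tool_rot: [0.643, 0.766, 0.0, 0.0]
force: [-0.1, -0.2, -0.8]
finger_gap: 0.999
gripper_force: 0.0
```

>>> {"api": "move_arm", "payload": {
  "increments": [
    [[-1, 0, 0, -0.04, 0], [-1, 0, 0, -0.04, 0], [-1, 0, 0, 0, 0], [-1, 0, 0, 0, 0], [-1, 0, 0, 0, 0]]
  ]
}}

```text
t: 4.3
tcp_pos: [0.6687, 0.1816, 0.054]
tool_rot: [0.643, 0.766, 0.002, 0.002]
force: [0.5, 1.2, 0.9]
finger_gap: 1.0
gripper_force: 0.0
```

```bash
python3 - <<'E'
from m import *
s,p=wrist(manip)
print(s["t"],s["tcp_pos"],yang(s),abs(s["qd"]).max());cv2.imwrite("pics/w2.png",p["img"][:,:,::-1])
E
```

```text
4.3 [0.66871418 0.18156461 0.05397836] 9.973704009099597 0.019185082105716875
```

View pics/w2.png

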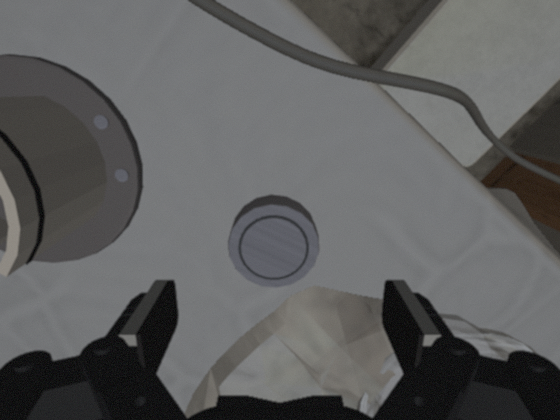

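```bash
python3 - <<'E'
from m import *
s,p=wrist(manip)
print(s["t"],s["tcp_pos"],yang(s));disc(p,(.666,.182),.02,"thin")
W=p["world_to_cam"]
yd=np.radians(yang(s));Y=np.array([np.cos(yd),np.sin(yd)]);X=np.array([Y[1],-Y[0]])
for a in(-.057,-.0425,0,.0425,.057):
  for b in(-.011,.011):
    for z in (0.01,.03):
      P=np.r_[s["tcp_pos"][:2]+a*Y+b*X,z];q=W[:3,:3]@P+W[:3,3];print(a,b,z,(q[:2]/q[2]*p["fx"]+[p["cx"],p["cy"]]).round(0))
E
```

```text
4.35 [0.66891376 0.1815498  0.05446083] 9.972230683891935
thin [3.255 0.668 0.181] [3.1619 0.6667 0.182 ]
-0.057 -0.011 0.01 [175. 225.]
-0.057 -0.011 0.03 [164. 239.]
-0.057 0.011 0.01 [179. 261.]
-0.057 0.011 0.03 [169. 278.]
-0.0425 -0.011 0.01 [201. 225.]
-0.0425 -0.011 0.03 [193. 239.]
-0.0425 0.011 0.01 [204. 261.]
-0.0425 0.011 0.03 [197. 278.]
0 -0.011 0.01 [278. 225.]
0 -0.011 0.03 [278. 239.]
0 0.011 0.01 [278. 260.]
0 0.011 0.03 [278. 278.]
0.0425 -0.011 0.01 [354. 225.]
0.0425 -0.011 0.03 [362. 239.]
0.0425 0.011 0.01 [352. 260.]
0.0425 0.011 0.03 [359. 278.]
0.057 -0.011 0.01 [380. 225.]
0.057 -0.011 0.03 [391. 239.]
0.057 0.011 0.01 [377. 260.]
0.057 0.011 0.03 [387. 277.]
```

```bash
python3 - <<'E'
from m import *
a=manip.snapshot("scene");b=manip.snapshot("top");s,w=wrist(manip)
for z in(0,.05,.1,.15,.2):print(z,"sc rim",back(a,(317,97),z)[0].round(3)[:2],"sc base",back(a,(315,148),z)[0].round(3)[:2],"top rim",back(b,(239,84),z)[0].round(3)[:2],"left base",back(b,(221,133),z)[0].round(3)[:2],back(b,(258,130),z)[0].round(3)[:2])
I=np.zeros((420,800,3),np.uint8)
I[:,:400]=cv2.resize(a["img"][75:185,255:360],(400,420));I[:,400:]=cv2.resize(b["img"][60:180,195:310],(400,420))
cv2.imwrite("pics/g.png",I[:,:,::-1])
E
```

```text
0 sc rim [0.975 0.236] sc base [0.785 0.101] top rim [0.869 0.114] left base [0.739 0.157] [0.748 0.064]
0.05 sc rim [0.915 0.196] sc base [0.739 0.071] top rim [0.847 0.11 ] left base [0.723 0.151] [0.731 0.063]
0.1 sc rim [0.856 0.156] sc base [0.693 0.04 ] top rim [0.825 0.107] left base [0.707 0.146] [0.714 0.062]
0.15 sc rim [0.796 0.116] sc base [0.646 0.009] top rim [0.803 0.103] left base [0.69  0.141] [0.698 0.061]
0.2 sc rim [0.736 0.076] sc base [ 0.6   -0.022] top rim [0.781 0.1  ] left base [0.674 0.135] [0.681 0.059]
```

View pics/g.png

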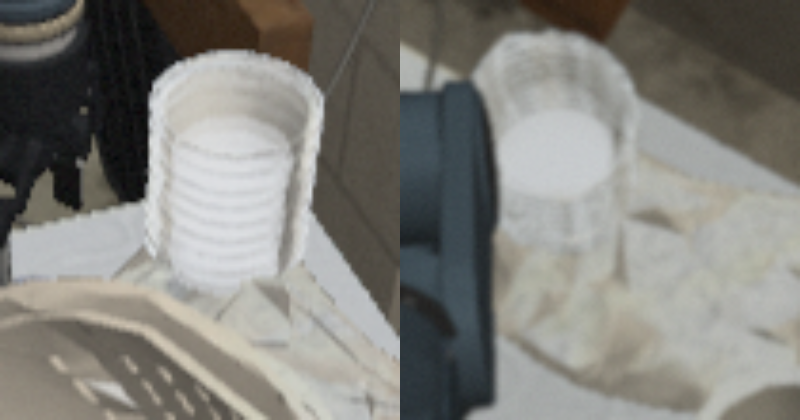

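The glass stands near (0.79, 0.10), about 148 mm from the thin disc, so the gripper body clears it. Going down.

>>> {"api": "move_arm", "payload": {
  "increments": [
    [[-1, -0.002, 0.0005, -0.02, 0], [-1, 0, 0, -0.018, 0], [-1, 0, 0, -0.01, 0], [-1, 0, 0, -0.004, 0], [-1, 0, 0, 0, 0], [-1, 0, 0, 0, 0]]
  ]
}}

```text
t: 5.15
tcp_pos: [0.6651, 0.1817, -0.0004]
tool_rot: [0.643, 0.766, 0.0, 0.0]
force: [0.6, -0.5, -0.1]
finger_gap: 0.997
gripper_force: 0.0
```

>>> {"api": "move_arm", "payload": {
  "increments": [
    [[1, 0, 0, 0, 0], [1, 0, 0, 0, 0], [1, 0, 0, 0, 0], [1, 0, 0, 0, 0], [1, 0, 0, 0, 0], [1, 0, 0, 0, 0], [1, 0, 0, 0, 0], [1, 0, 0, 0, 0]]
  ],
  "newtons": 40
}}

```text
t: 5.95
tcp_pos: [0.6654, 0.1817, 0.0003]
tool_rot: [0.643, 0.766, 0.001, 0.001]
force: [0.1, -0.3, 5.7]
finger_gap: 0.567
gripper_force: 42.0
```

>>> {"api": "move_arm", "payload": {
  "increments": [
    [[1, 0, 0, 0.02, 0], [1, 0, 0, 0.04, 0], [1, 0, 0, 0.04, 0], [1, 0, 0, 0.04, 0], [1, -0.016, 0.002, 0, -7.5], [1, -0.016, 0.002, 0, -7.5], [1, -0.02, 0.003, 0, -7.5], [1, -0.02, 0.003, 0, -7.5]]
  ]
}}

```text
t: 6.75
tcp_pos: [0.5911, 0.1916, 0.1385]
tool_rot: [0.821, 0.571, -0.001, -0.0]
force: [0.7, 1.1, -2.7]
finger_gap: 0.568
gripper_force: 41.8
```

>>> {"api": "move_arm", "payload": {
  "increments": [
    [[1, -0.02, 0.003, 0, -7.5], [1, -0.02, 0.003, 0, -7.5], [1, -0.02, 0.0035, 0, -7.5], [1, 0, 0, 0, -7.5], [1, 0, 0, 0, -7.5], [1, 0, 0, 0, -7.5], [1, 0, 0, 0, 0], [1, 0, 0, 0, 0]]
  ]
}}

```text
t: 7.55
tcp_pos: [0.5322, 0.201, 0.1388]
tool_rot: [0.976, 0.217, -0.001, -0.0]
force: [0.3, -0.1, -0.5]
finger_gap: 0.569
gripper_force: 41.8
```

```bash
python3 - <<'E'
from m import *
s,p=wrist(manip)
print(s["t"],s["tcp_pos"],yang(s),s["finger_gap"],s["gripper_force"],s["q"][5]);cv2.imwrite("pics/w3.png",p["img"][:,:,::-1]);tube(p)
E
```

```text
7.55 [0.53216988 0.20103163 0.13880082] -64.88887772621096 0.5687911539073625 41.75271928310394 1.2973533262891028
tube 586 586 439.0 [0.5334 0.2013] x axis 22.7
[ 0  0  0  0  0  0  0  0  0  0  0  0  0  0  5 53 53 57 57 53 53 59 53 53
 52 38  0  0  0  0  0  0  0  0  0  0]
```

View pics/w3.png

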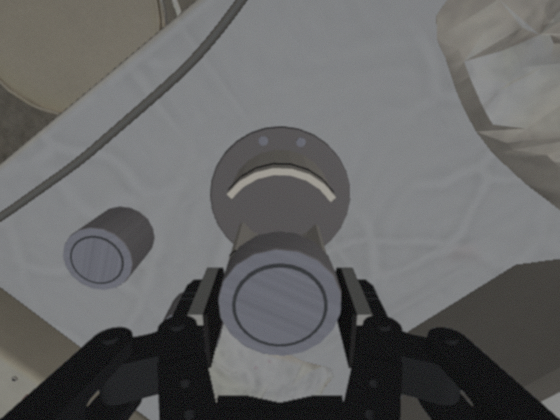

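>>> {"api": "move_arm", "payload": {
  "increments": [
    [[1, 0.001, 0, -0.02, -1], [1, 0, 0, -0.03, 0], [1, 0, 0, -0.02, 0], [1, 0, 0, -0.015, 0], [1, 0, 0, -0.015, 0], [1, 0, 0, 0, 0], [1, 0, 0, 0, 0]]
  ]
}}

```text
t: 8.3
tcp_pos: [0.5336, 0.2011, 0.0392]
tool_rot: [0.978, 0.208, -0.0, -0.0]
force: [0.4, 0.6, -1.8]
finger_gap: 0.568
gripper_force: 41.8
```

>>> {"api": "move_arm", "payload": {
  "increments": [
    [[1, 0, 0, -0.01, 0], [1, 0, 0, -0.01, 0], [1, 0, 0, -0.005, 0], [1, 0, 0, -0.002, 0], [1, 0, 0, 0, 0], [1, 0, 0, 0, 0]]
  ]
}}

```text
t: 8.9
tcp_pos: [0.5338, 0.2012, 0.0124]
tool_rot: [0.978, 0.208, 0.0, -0.0]
force: [-0.8, -0.2, -1.3]
finger_gap: 0.567
gripper_force: 41.8
```

>>> {"api": "move_arm", "payload": {
  "increments": [
    [[1, 0, 0, -0.0015, 0], [1, 0, 0, 0, 0], [-1, 0, 0, 0, 0], [-1, 0, 0, 0, 0], [-1, 0, 0, 0, 0], [-1, 0, 0, 0, 0], [-1, 0, 0, 0, 0]]
  ]
}}

```text
t: 9.6
tcp_pos: [0.5337, 0.2012, 0.0109]
tool_rot: [0.978, 0.208, 0.0, 0.0]
force: [-0.1, 0.2, -0.5]
finger_gap: 1.004
gripper_force: 0.0
```

>>> {"api": "move_arm", "payload": {
  "increments": [
    [[-1, 0, 0, 0.01, 0], [-1, 0, 0, 0.03, 0], [-1, 0, 0, 0.04, 0], [-1, 0, 0, 0.04, 0], [-1, 0, 0, 0.03, 0], [-1, 0, 0, 0, 0], [-1, 0, 0, 0, 0]]
  ]
}}

```text
t: 10.3
tcp_pos: [0.5338, 0.2012, 0.162]
tool_rot: [0.978, 0.208, 0.001, 0.0]
force: [-0.1, 0.1, -0.8]
finger_gap: 0.998
gripper_force: 0.0
```

```bash
python3 - <<'E'
from m import *
s,p=wrist(manip)
print(s["t"],s["tcp_pos"],yang(s),s["finger_gap"],s["q"]);cv2.imwrite("pics/w4.png",p["img"][:,:,::-1]);disc(p,(.533,.201),.03,"thin")
E
```

```text
10.3 [0.53380747 0.20120768 0.16201521] -66.03712688670917 0.9984012889073504 [ 1.64646548e-01  5.43767305e-01  1.64001328e+00 -2.63654157e-05
  9.55738411e-01  1.31722649e+00]
thin [5.8276 0.534  0.2   ] [5.7484 0.5337 0.2011]
```

View pics/w4.png

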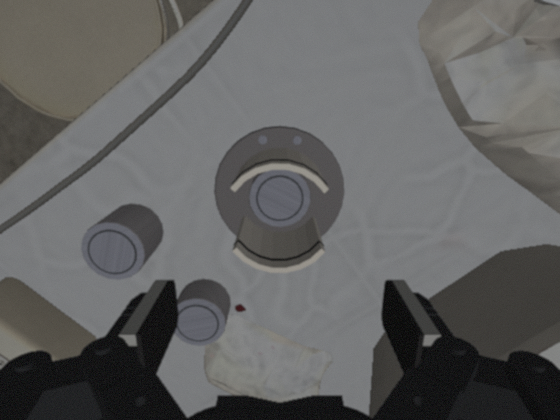

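>>> {"api": "move_arm", "payload": {
  "increments": [
    [[-1, -0.033, 0.005, 0, 0], [-1, -0.033, 0.005, 0, 0], [-1, -0.033, 0.005, 0, 0], [-1, -0.033, 0.005, 0, 0], [-1, 0, 0, -0.04, 0], [-1, 0, 0, -0.04, 0], [-1, 0, 0, 0, 0], [-1, 0, 0, 0, 0]]
  ]
}}

```text
t: 11.15
tcp_pos: [0.4004, 0.2208, 0.0797]
tool_rot: [0.978, 0.207, -0.002, 0.0]
force: [0.4, 0.9, 0.3]
finger_gap: 1.002
gripper_force: 0.0
```

```bash
python3 - <<'E'
from m import *
s,p=wrist(manip)
print(s["t"],s["tcp_pos"],yang(s),s["force"]);disc(p,(.402,.221),.036,"middle")
E
```

```text
11.15 [0.40042    0.22075813 0.07972042] -66.04865918060456 [0.43680504 0.89856322 0.31561388]
middle [4.0701 0.404  0.223 ] [4.0032 0.4033 0.2223]
```

Correct by about +2.5 mm in x and +1 mm in y, then go down and grip.

>>> {"api": "move_arm", "payload": {
  "increments": [
    [[-1, 0.0025, 0.001, -0.02, 0], [-1, 0, 0, -0.025, 0], [-1, 0, 0, -0.02, 0], [-1, 0, 0, -0.008, 0], [-1, 0, 0, 0, 0], [-1, 0, 0, 0, 0]]
  ]
}}

```text
t: 11.8
tcp_pos: [0.4051, 0.2224, 0.0091]
tool_rot: [0.978, 0.208, 0.001, -0.0]
force: [0.0, 0.2, 0.2]
finger_gap: 0.996
gripper_force: 0.0
```

>>> {"api": "move_arm", "payload": {
  "increments": [
    [[1, 0, 0, 0, 0], [1, 0, 0, 0, 0], [1, 0, 0, 0, 0], [1, 0, 0, 0, 0], [1, 0, 0, 0, 0], [1, 0, 0, 0, 0], [1, 0, 0, 0, 0], [1, 0, 0, 0, 0]]
  ],
  "newtons": 45
}}

```text
t: 12.6
tcp_pos: [0.4045, 0.2224, 0.0088]
tool_rot: [0.978, 0.208, 0.001, -0.0]
force: [-0.2, 0.5, 7.0]
finger_gap: 0.572
gripper_force: 45.4
```

>>> {"api": "move_arm", "payload": {
  "increments": [
    [[1, 0, 0, 0.02, 0], [1, 0, 0, 0.04, 0], [1, 0, 0, 0.05, 0], [1, 0, 0, 0.04, 0], [1, 0, 0, 0, 0]]
  ]
}}

```text
t: 13.1
tcp_pos: [0.4072, 0.2231, 0.1624]
tool_rot: [0.978, 0.208, 0.006, -0.0]
force: [0.9, 0.9, -3.2]
finger_gap: 0.571
gripper_force: 48.5
```

>>> {"api": "move_arm", "payload": {
  "increments": [
    [[1, 0.02, -0.003, 0, 0], [1, 0.03, -0.005, 0, 0], [1, 0.03, -0.005, 0, 0], [1, 0.03, -0.005, 0, 0], [1, 0.02, -0.0035, 0, 0], [1, 0, 0, 0, 0], [1, 0, 0, 0, 0], [1, 0, 0, 0, 0]]
  ]
}}

```text
t: 13.9
tcp_pos: [0.5317, 0.2006, 0.1565]
tool_rot: [0.978, 0.208, -0.002, -0.0]
force: [-0.2, -1.1, -2.9]
finger_gap: 0.57
gripper_force: 48.3
```

```bash
python3 - <<'E'
from m import *
s,p=wrist(manip);z=s["tcp_pos"][2]-.0088
print(s["t"],s["tcp_pos"],yang(s),s["gripper_force"]);disc(p,s["tcp_pos"][:2],z+.036,"held");tube(p)
E
```

```text
13.9 [0.53166446 0.20060378 0.15654442] -66.02280522810001 48.29142093658447
held [4.7933 0.5317 0.1986] [4.7013 0.5314 0.2001]
tube 516 516 442.0 [0.5334 0.2013] x axis 22.0
[ 0  0  0  0  0  0  0  3  0  0  0  0  0  0  6 43 45 48 46 52 49 49 44 44
 42 36  0  0  0  0  0  0  4  5  0  0]
```

>>> {"api": "move_arm", "payload": {
  "increments": [
    [[1, 0.002, 0.0005, -0.02, 0], [1, 0, 0, -0.03, 0], [1, 0, 0, -0.02, 0], [1, 0, 0, -0.015, 0], [1, 0, 0, -0.015, 0], [1, 0, 0, -0.01, 0], [1, 0, 0, 0, 0], [1, 0, 0, 0, 0]]
  ]
}}

```text
t: 14.75
tcp_pos: [0.536, 0.2013, 0.0481]
tool_rot: [0.978, 0.208, 0.0, -0.0]
force: [-0.1, -0.9, -2.6]
finger_gap: 0.572
gripper_force: 48.3
```

>>> {"api": "move_arm", "payload": {
  "increments": [
    [[1, 0, 0, -0.004, 0], [1, 0, 0, -0.002, 0], [1, 0, 0, 0, 0], [1, 0, 0, 0, 0]]
  ]
}}

```text
t: 15.15
tcp_pos: [0.5363, 0.2011, 0.042]
tool_rot: [0.978, 0.208, 0.0, 0.0]
force: [0.8, -0.7, -1.3]
finger_gap: 0.569
gripper_force: 48.3
```

>>> {"api": "move_arm", "payload": {
  "increments": [
    [[1, -0.002, 0, 0, 0], [1, 0, 0, -0.0015, 0], [1, 0, 0, -0.001, 0], [1, 0, 0, 0, 0], [1, 0, 0, 0, 0]]
  ]
}}

```text
t: 15.65
tcp_pos: [0.5341, 0.2011, 0.0392]
tool_rot: [0.978, 0.208, -0.0, -0.0]
force: [0.6, -0.1, -3.0]
finger_gap: 0.571
gripper_force: 48.3
```

>>> {"api": "move_arm", "payload": {
  "increments": [
    [[1, 0, 0, -0.001, 0], [1, 0, 0, 0, 0], [-1, 0, 0, 0, 0], [-1, 0, 0, 0, 0], [-1, 0, 0, 0, 0], [-1, 0, 0, 0, 0], [-1, 0, 0, 0, 0]]
  ]
}}

```text
t: 16.35
tcp_pos: [0.5342, 0.2012, 0.0383]
tool_rot: [0.978, 0.208, 0.0, -0.0]
force: [0.4, -0.2, 1.4]
finger_gap: 0.999
gripper_force: 0.0
```

>>> {"api": "move_arm", "payload": {
  "increments": [
    [[-1, 0, 0, 0.01, 0], [-1, 0, 0, 0.03, 0], [-1, 0, 0, 0.04, 0], [-1, 0, 0, 0.04, 0], [-1, 0, 0, 0.03, 0], [-1, 0, 0, 0, 0], [-1, 0, 0, 0, 0]]
  ]
}}

```text
t: 17.05
tcp_pos: [0.5343, 0.2012, 0.1895]
tool_rot: [0.978, 0.208, 0.001, 0.0]
force: [-0.8, -0.2, -0.4]
finger_gap: 1.001
gripper_force: 0.0
```

```bash
python3 - <<'E'
from m import *
s,p=wrist(manip)
print(s["t"],s["tcp_pos"],yang(s),s["finger_gap"]);cv2.imwrite("pics/w5.png",p["img"][:,:,::-1]);disc(p,(.533,.201),.066,"middle")
E
```

```text
17.05 [0.53426205 0.20118439 0.18946766] -66.0368368188718 1.0007519829467615
middle [4.9657 0.532  0.199 ] [4.9067 0.5318 0.2001]
```

View pics/w5.png

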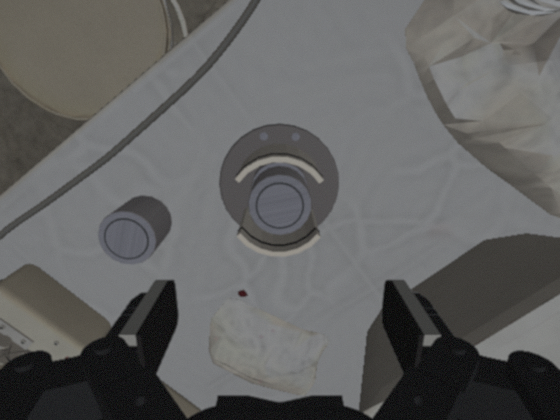

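The middle disc lies flat and centred on the thin one in the tube, at (279,203). The tall disc at (128,240) and its surroundings are undisturbed. Handing in.

```bash
python3 -c "
from station import manip;print(manip.sign_off())"
```

```text
the job is handed in; nothing more can be done
None
```

The thin disc and the middle disc are stacked flat in the tube, each measured within about 2 mm of its axis, and the job is handed in at about 17 s; the hand-in returned no verdict, and the tall disc, pen and salt jar were never touched.

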